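# Lift a nest insert out of its fixture with the lifting key and hold it level

## Robot

A 6-joint arm with a two-finger parallel gripper is mounted at the origin on a cart in front of the work surface, level with it; the furniture and walls round the work are solid. World frame = base frame: x ahead of the robot, y to its left, z up, the work surface at z = 0. Lengths are in m, angles in rad, forces in N, time in s.
With the tool pointing down it reaches from about 0.35 to 0.775 m from the base axis. Payload 7.3 kg.
Tool frame: the origin (TCP) lies at the very end of the fingers, on their centre line; the grasp point (between the pads) lies robot.pinch_z behind it (robot.pinch_z is the distance from the TCP to the grasp point, in m); y points along the fingers, z is the direction in which the jaws open and shut, and the axes are right-handed (so a half turn about y gives the same grasp; the last joint's range is limited). The gripper opens to 92 mm and grips with 3 to 60 N. Pads are 19 mm wide; open, the fingers measure 130 mm over their backs; the gripper's body (75 mm by 190 mm) begins 47 mm behind the grasp point.
Start: joints at [1.15, 0.342, 1.524, -0, 1.275, -0.146], TCP at [0.142, 0.505, 0.227] pointing down, gripper open.
Joint ranges: [-2.53, 2.53], [-0.77, 2.02], [0.04, 2.7], [-1, 4.14], [0.28, 2.66], [-3.11, 3.11]. Speed limits (rad/s): [2.57, 2.57, 3.14, 3.14, 3.14, 3.14].

## Interface

Orientations are given as [roll, pitch, yaw] about the fixed x, y, z axes, in that order (R = Rz(yaw) Ry(pitch) Rx(roll)).
In Python, from cell import status, viewer, robot gives the robot as it stands. The module is installed in compiled form; this text tells all that it offers.
- The arm moves only by the shell command python3 -m pendant 'ROWS' [FORCE]. ROWS is JSON, a list that holds one entry, the list of rows, each a list of 7 numbers: the shift along the tool's x, y, z in cm, then the turn, a rotation vector about the tool's x, y, z in rad, then the finger opening in cm, from 0 to 9.18. A call has 1 to 20 rows; each row is the pose to reach, as a shift and turn from the pose commanded when the call began, along the tool's axes at that moment; what a row does not reach only later rows make up. A row lasts 1/10 s, in which the tool goes at most 50 mm and 8.59 degrees, less where a joint would pass 70% of its speed; a pose out of reach is approached as far as the arm can. A call with a gripper value outside its range is refused whole. The fingers move at their own pace and stop on an object; FORCE is the grip in N (left out, the last holds). Time passes only in rows, so rows that repeat a pose let the fingers close. It gives the time, the measured TCP pose, the force and the opening at its end, in the units of the state.
- status.observe(): the state, without advancing time (a new reading comes with each control period).
- viewer.read_camera(name): name is "side" or "top"; returns a dict with "image" (480x640x3 uint8, red, green, blue), "range_z" (480x640 float32, m along the optical axis (not along the pixel's ray), 0 where there is no reading), "fx", "fy", "cx", "cy" (pixels), "camera_from_world" (4x4, takes a point from world to camera coordinates). Camera axes: x right, y up, looking along -z (the intrinsics and any distortion apply to the point x, -y, -z); pixel columns grow to the right and rows downward; lengths in m; the calibration is good to about 2 mm. A picture is of the moment at which its call begins.
- robot.hand_in(): hands the job in, once; it reports no verdict.
The state is a dict: "time": time; "qpos": joint angles; "qvel": joint speeds; "joint_efforts": joint torques, N m; "tool_pos": TCP position; "tool_rot": TCP orientation; "contact_force": force on the tool from outside, world axes, zero at the start; "torque": the same for the moment, N m; "opening": finger opening in m.
Only numpy, scipy, OpenCV 4.12 (cv2) and the standard library are available. Lean on these libraries where they do the work, as an engineer would, in place of code of your own. Each camera call takes 0.05 s, during which the arm holds its last target. There are 200 camera calls.

## Task

Pull the red-handled lifting key straight up out of its upright holder, put its foot through the slot in the middle of the aluminium nest insert, give it a quarter turn, and lift the insert out of the fixture on the key. Keep the insert level all the way and finish while still holding it on the key, steady and level, straight above its pocket with at least 6 cm of air beneath it, so that I can clean out the pocket. Do not knock the loose parts lying around the work.

Things in the scene. Friction and masses are not known exactly. Their poses are not given: they have to be found in the camera images.
- key_handle (a point): Centre of the red T-handle of the lifting key (0.22 kg): a flat-sided bar 70 mm long (key's x), 18 wide (y), 22 high, top of the key; z points up. Under it: red neck 16 dia x 26, flange 40 dia x 5, steel body 26 dia x 50, waist 9.6 dia x 14, foot parallel to the handle. The body's lower end (shoulder) is 92 mm, the foot's lowest face 114 mm below this point.
- key_foot (a point): On the key's axis at the top face of its foot, 106 mm below the handle's centre. The foot is a flat steel bar 24 mm long (key's x), 10 wide (y), 5 thick, with a 3 mm lead-in of 20 x 7 mm under it.
- holder_rim (a point): Centre of the open top of the holder: a blue upright tube, 80 mm high, 44 mm outside and 29 mm inside diameter, on a bolted round foot of 84 mm. The key's flange rests on its rim, the part below hangs in the tube, turned any way; it comes out straight upward, 72 mm until its lowest face is clear.
- insert_slot (a point): Slot centre on the top face of the nest insert: loose aluminium plate 84 mm (x) x 150 (y) x 12 thick, about 0.4 kg, two black ring seats 6 mm high, flush in the fixture's pocket; mass centre 6 mm below this point. Slot 28 mm along x, 14 along y, right through. With the key's shoulder on the plate the foot is 2 mm under the plate, free to turn; across the slot it carries the plate.
- pocket (a point): Centre of the fixture's pocket, level with its top face 32 mm above the bench. Fixture: dark steel block 140 mm (x) x 200 (y), bolted down. Pocket 87 x 153 mm, 12 deep, 1.5 mm clear of the insert all round; under its middle a well 42 mm square, 14 mm deeper, where the key's foot can turn.
- casting: Loose white casting, about 51 x 55 mm and 42 mm high, standing on the bench as a bystander; origin under its middle. To the left of the work stands a fixed stack of blue crates 0.5 m tall (from y = 0.43 on).
- stator: Loose stator pack with a green ring, 58 x 58 mm and 31 mm high, a bystander; origin under its middle. Behind it, to the right of the work, stands a green hand press 0.53 m tall (from about x = 0.62, y = -0.37 to -0.21, lever higher to its right): swing the arm clear of it.
- ring_gauge: Loose steel ring gauge, 48 mm diameter and 14 mm high, a bystander; origin under its middle.
Things that resemble listed ones, but are neither listed nor needed, are in the scene too. There is more than one size of the part that bears key_handle; the job needs the largest.

How it is judged:
On the way, in this order (a step that is already met when the one before it is completed fails the run):
1. the key is out of the holder: its foot is above the holder's rim, the key upright (z of key_foot in the frame of holder_rim above 0.01 m and angle between key_handle's own z axis and vertical below 0.3 rad), for 0.1 s.
2. the key's foot is through the slot, below the insert, which lies in its pocket (z of key_foot in the frame of insert_slot below -0.0115 m and horizontal distance between key_foot and insert_slot below 0.006 m and height (world z) of insert_slot below 0.036 m and angle between the x axis of key_foot and the x axis of insert_slot, either way round below 0.5 rad), for 0.1 s.
3. the key is turned so that its foot crosses the slot, the insert still in its pocket (z of key_foot in the frame of insert_slot below -0.0115 m and angle between the x axis of key_foot and the x axis of insert_slot, either way round above 0.8 rad and height (world z) of insert_slot below 0.036 m), for 0.1 s.
At the end, for the whole second after the job is handed in: The insert hangs on the key's foot, turned over 45 degrees across the slot; key gripped, upright to 0.15 rad. Insert: 55 mm or more of air above the fixture, level to 0.09 rad, within 40 mm of over the pocket's middle, under 20 mm/s and 0.15 rad/s, touched by neither robot nor fixture (height (world z) of insert_slot above 0.099 m and angle between insert_slot's own z axis and vertical below 0.09 rad and angle between key_handle's own z axis and vertical below 0.15 rad and horizontal distance between insert_slot and pocket below 0.04 m and linear speed of insert below 0.02 m/s and angular speed of insert below 0.15 rad/s and z of key_foot in the frame of insert_slot below -0.01 m and angle between the x axis of key_foot and the x axis of insert_slot, either way round above 0.8 rad and contact force between insert and key above 1 N and contact force between key and the fingers above 2 N and contact force between insert and the arm below 0.3 N and contact force between insert and the fingers below 0.3 N and contact force between each of insert, key and fixture below 0.2 N); the arm keeps its last pose, push and grip.
It fails at once if the insert is tipped by more than about 14 degrees (angle between insert_slot's own z axis and vertical above 0.25 rad).
It fails at once if the casting is pushed more than 2 cm (distance of casting from where it was at the start of the episode above 0.02 m).
It fails at once if the stator is pushed more than 2 cm (distance of stator from where it was at the start of the episode above 0.02 m).
It fails at once if the ring gauge is pushed more than 2 cm (distance of ring_gauge from where it was at the start of the episode above 0.02 m).
It also fails if it takes over 54 s, if anything falls off the work surface, if the arm or the gripper's body presses on something with over 40 N, if the wrist force passes 120 N, or if a joint passes its speed limit or range.

## Working session

There is one attempt and no reset: what is moved stays moved. The work goes in short steps, Python scripts to look and compute and a shell command to move; the robot and the scene stay as the last step left them, time stands still between calls to the robot, and variables do not carry over. Pictures are saved under pics/ and viewed, about 8 in all and at most 12, crops included, and the job is handed in when it is done.

```bash
ls; mkdir -p pics
cat > h.py <<'E'
import numpy as np, cv2
from cell import status, viewer, robot
def grab(n):
    d=viewer.read_camera(n); np.savez(f'{n}.npz',**d); return d
def load(n): return dict(np.load(f'{n}.npz'))
def pts(d,u=None,v=None,z=None):
    """world points from range"""
    if u is None: v,u=np.mgrid[0:480,0:640]
    u=np.asarray(u,float);v=np.asarray(v,float)
    r=d['range_z'][v.astype(int),u.astype(int)] if z is None else z
    p=np.stack([(u-d['cx'])/d['fx']*r,-(v-d['cy'])/d['fy']*r,-r*np.ones_like(u),np.ones_like(u)],-1)
    return (p@np.linalg.inv(d['camera_from_world']).T)[...,:3]
def ray(d,u,v,h):
    a=pts(d,u,v,0.0);b=pts(d,u,v,1.0);t=(h-a[...,2])/(b-a)[...,2]
    return a+(b-a)*t[...,None]
def proj(d,p):
    c=d['camera_from_world']@np.append(p,1); return d['fx']*c[0]/-c[2]+d['cx'],d['fy']*c[1]/c[2]*1+d['cy']
E
python3 - <<'E'
from h import *
print(status.observe(),robot.pinch_z,[x for x in dir(robot) if x[0]!='_'])
for n in('top','side'):
    d=grab(n);print(n,[(k,d[k]) for k in d if k not in('image','range_z')]);cv2.imwrite(f'pics/{n}0.png',d['image'][...,::-1])
E
```

```text
pics
{'time': 0.0, 'qpos': array([ 1.14998166e+00,  3.42730586e-01,  1.52501420e+00, -2.11037418e-05,
        1.27539383e+00, -1.45964308e-01]), 'qvel': array([ 0.00024286, -0.00088267,  0.00128554,  0.00038254,  0.00078669,
       -0.00042541]), 'joint_efforts': array([-8.02065297e-04, -4.31240165e+01, -2.44210750e+01,  7.16783339e-02,
        5.60338818e-02, -1.14420366e-04]), 'tool_pos': array([0.14228583, 0.50492969, 0.22604187]), 'tool_rot': array([-1.57232878e+00,  2.04888554e-04, -2.74844354e-01]), 'contact_force': array([ 0.18063812,  0.19728784, -0.60454706]), 'torque': array([-0.04108079, -0.01347596,  0.02013435]), 'opening': 0.09222225018972142} 0.0188 ['IKError', 'hand_in', 'pinch_z']
top [('fx', 573.6961188130164), ('fy', 573.6961188130164), ('cx', 322.3837149768789), ('cy', 229.28236202018397), ('camera_from_world', array([[-0.01561093, -0.99984838, -0.00771436,  0.07357836],
       [ 0.98495582, -0.01670545,  0.171997  , -0.55421417],
       [-0.17209979, -0.00491327,  0.98506727, -1.16455256],
       [ 0.        ,  0.        ,  0.        ,  1.        ]]))]
side [('fx', 596.4425092939954), ('fy', 596.4425092939954), ('cx', 321.1233297322188), ('cy', 243.83490660928734), ('camera_from_world', array([[ 0.98877046,  0.14935715, -0.00504118, -0.51673751],
       [-0.12930513,  0.87196028,  0.47219217, -0.03672615],
       [ 0.07492099, -0.46623782,  0.88148122, -1.08743156],
       [ 0.        ,  0.        ,  0.        ,  1.        ]]))]
```

View pics/top0.png

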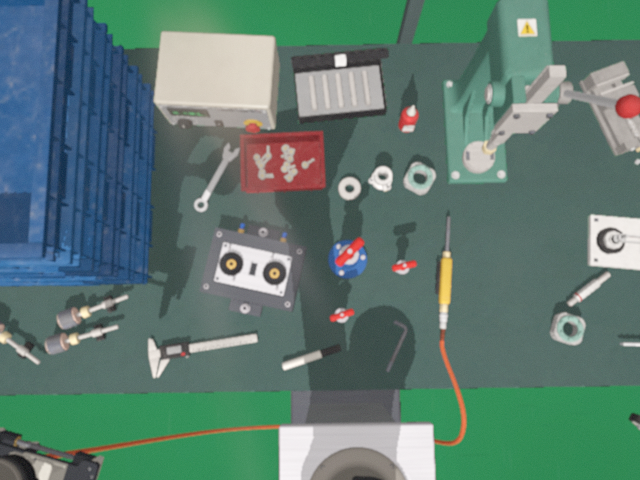

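View pics/side0.png

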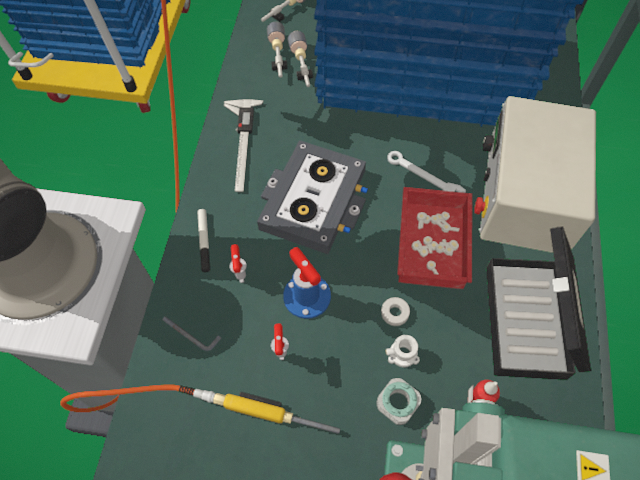

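The key in the blue holder is at top (350,252) and side (304,268). Two smaller red keys stand free at top (403,267) and (342,315), but they have no holder and are shorter. The insert slot is at top (253,268) and side (313,190). I'll measure these and make one enlarged crop.

```bash
cat > m.py <<'E'
from h import *
import sys
def rect(m,d,h,name):
    n,l,s,c=cv2.connectedComponentsWithStats(m.astype(np.uint8))
    for i in range(1,n):
        if s[i,4]<25: continue
        v,u=np.where(l==i); p=ray(d,u,v,h)[:,:2]
        (cx,cy),(a,b),t=cv2.minAreaRect((p*1000).astype(np.float32))
        if a<b:a,b,t=b,a,t+90
        print(name,'px',c[i].round(0),'n',s[i,4],'world',round(cx/1000,4),round(cy/1000,4),'size',round(a),round(b),'long axis deg',round((t+90)%180-90,1))
if __name__=='__main__':
  for n in('top','side'):
    d=load(n);P=pts(d);im=d['image'].astype(int);R,G,B=im[...,0],im[...,1],im[...,2]
    ok=d['range_z']>0
    w=(P[...,0]>.25)&(P[...,0]<.6)&(P[...,1]>-.2)&(P[...,1]<.3)&ok
    red=(R>150)&(G<90)&(B<90)&w
    print(n,'red handle z max',[ (P[...,2][red&(abs(P[...,1]-y)<.03)&(abs(P[...,0]-x)<.05)].max().round(3)) for x,y in((.38,.02),(.35,-.07),(.28,.03))])
    rect(red&(P[...,2]>.127),d,.133,n+' handle top')
    rect((B>120)&(R<90)&w&(P[...,2]<.03)&(P[...,2]>.003),d,.01,n+' holder foot')
    rect((B>90)&(R<90)&w&(P[...,2]>.07),d,.08,n+' holder rim')
    pl=w&(abs(P[...,2]-.034)<.008)&(P[...,1]>.08)
    rect(pl,d,.032,n+' fixture top')
    wht=pl&(im.min(-1)>180); wht=cv2.morphologyEx(wht.astype(np.uint8),cv2.MORPH_CLOSE,np.ones((3,3)))
    rect(wht>0,d,.032,n+' insert')
    q=P[wht>0]; print('insert z',np.median(q[:,2]))
top=load('top')['image'];sd=load('side')['image']
c=lambda im,x,y:cv2.resize(im[y-50:y+50,x-60:x+60,::-1],(480,400),interpolation=cv2.INTER_CUBIC)
if __name__=='__main__':cv2.imwrite('pics/crop1.png',cv2.resize(np.vstack([np.hstack([c(top,253,268),c(top,350,258)]),np.hstack([c(sd,313,190),c(sd,304,280)])]),(720,600)))
E
python3 m.py
```

```text
Traceback (most recent call last):
  File "m.py", line 17, in <module>
    print(n,'red handle z max',[ (P[...,2][red&(abs(P[...,1]-y)<.03)&(abs(P[...,0]-x)<.05)].max().round(3)) for x,y in((.38,.02),(.35,-.07),(.28,.03))])
                                  ~~~~~~~~~~~~~~~~~~~~~~~~~~~~~~~~~~~~~~~~~~~~~~~~~~~~~~~~~~~~~^^
ValueError: zero-size array to reduction operation maximum which has no identity
```

```bash
sed -i "/red handle z max/c\    [print(n,px,pts(d,*px).round(3)) for px in ([(350,252),(403,267),(342,315),(253,268),(245,260)] if n=='top' else [(304,266),(236,260),(279,340),(313,190),(322,185)])]" m.py; python3 m.py
```

```text
top (350, 252) [0.495 0.011 0.134]
top (403, 267) [ 0.469 -0.097  0.087]
top (342, 315) [0.374 0.028 0.089]
top (253, 268) [0.48  0.216 0.008]
top (245, 260) [0.494 0.229 0.037]
top handle top px [356. 244.] n 116 world 0.5102 -0.0018 size 30 17 long axis deg -52.2
top handle top px [343. 258.] n 107 world 0.4846 0.0234 size 32 17 long axis deg -46.0
top holder foot px [345. 242.] n 41 world 0.5319 0.0157 size 26 9 long axis deg -82.7
top holder foot px [346. 265.] n 429 world 0.486 0.0168 size 82 60 long axis deg 64.5
top holder foot px [363. 252.] n 33 world 0.5106 -0.0224 size 17 13 long axis deg -1.5
top fixture top px [256. 269.] n 5626 world 0.4766 0.2129 size 200 142 long axis deg 77.0
top insert px [253. 269.] n 1814 world 0.4767 0.2137 size 152 86 long axis deg 76.9
insert z 0.03241596090071175
side (304, 266) [0.496 0.003 0.134]
side (236, 260) [0.377 0.019 0.089]
side (279, 340) [ 0.473 -0.106  0.088]
side (313, 190) [0.472 0.227 0.007]
side (322, 185) [0.491 0.224 0.033]
side handle top px [305. 265.] n 358 world 0.4961 0.0064 size 70 16 long axis deg -46.5
side holder foot px [364. 189.] n 29 world 0.569 0.2417 size 12 10 long axis deg -13.6
side holder foot px [347. 229.] n 29 world 0.5479 0.1485 size 11 9 long axis deg -82.4
side holder foot px [305. 302.] n 694 world 0.4982 -0.0003 size 81 67 long axis deg 15.6
side holder rim px [306. 288.] n 78 world 0.498 -0.0093 size 38 13 long axis deg 3.0
side fixture top px [312. 195.] n 6413 world 0.4755 0.2098 size 203 142 long axis deg 76.9
side insert px [312. 192.] n 1712 world 0.475 0.2107 size 150 84 long axis deg 76.9
insert z 0.03226870428813866
```

View pics/crop1.png

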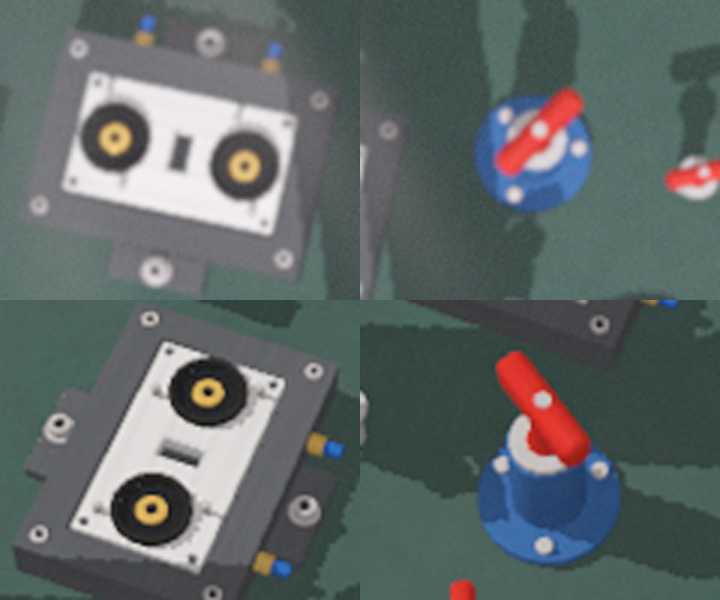

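The holder key matches the description: 70 mm long handle with its top at 0.134, while the other two stand free with tops at 0.088. Handle centre is about (0.4965, 0.0086) at about -45.5°. Insert is about (0.476, 0.212), with its x axis at -13.1°. Both cameras agree that the key-to-slot offset is about (-0.0205, +0.2035).

```bash
cat > go.py <<'E'
from h import *; import sys
from scipy.spatial.transform import Rotation as Ro
def go(x,y,z,yaw):
    s=status.observe();R=Ro.from_euler('xyz',s['tool_rot']);T=Ro.from_euler('xyz',[-np.pi/2,0,np.radians(yaw)])
    print('shift cm',(R.inv().apply(np.array([x,y,z])-s['tool_pos'])*100).round(2),'rotvec',(R.inv()*T).as_rotvec().round(3))
if __name__=='__main__': go(*map(float,sys.argv[1:]))
E
python3 go.py .4965 .0086 .19 -45.5
```

```text
shift cm [ 47.56   3.66 -38.16] rotvec [0.001 0.519 0.   ]
```

```bash
python3 -m pendant '[[[3,0,-2.4,0,0.05,0,6],[7,0,-5.6,0,0.1,0,6],[11,0,-8.8,0,0.2,0,6],[15,0,-12,0,0.3,0,6],[19,0,-15.2,0,0.4,0,6],[23,1,-18.5,0,0.519,0,6],[27,1.5,-21.7,0,0.519,0,6],[31,2,-24.9,0,0.519,0,6],[35,2.5,-28.1,0,0.519,0,6],[39,3,-31.3,0,0.519,0,6],[43,3.66,-34.5,0,0.519,0,6],[46,3.66,-36.9,0,0.519,0,6],[47.56,3.66,-38.16,0,0.519,0,6],[47.56,3.66,-38.16,0,0.519,0,6],[47.56,3.66,-38.16,0,0.519,0,6],[47.56,3.66,-38.16,0,0.519,0,6],[47.56,3.66,-38.16,0,0.519,0,6]]]' 20
python3 go.py .4965 .0086 .104 -45.5
python3 - <<'E'
from h import *
cv2.imwrite('pics/s2.png',cv2.resize(grab('side')['image'][150:390,170:490,::-1],(800,600),interpolation=cv2.INTER_CUBIC))
E
```

```text
time: 1.8
tool_pos: [0.4961, 0.0101, 0.1903]
tool_rot: [-1.571, 0.0, -0.792]
contact_force: [0.2, 0.9, 0.1]
opening: 0.06
shift cm [ 0.14  8.63 -0.07] rotvec [-0.     0.002 -0.   ]
```

View pics/s2.png

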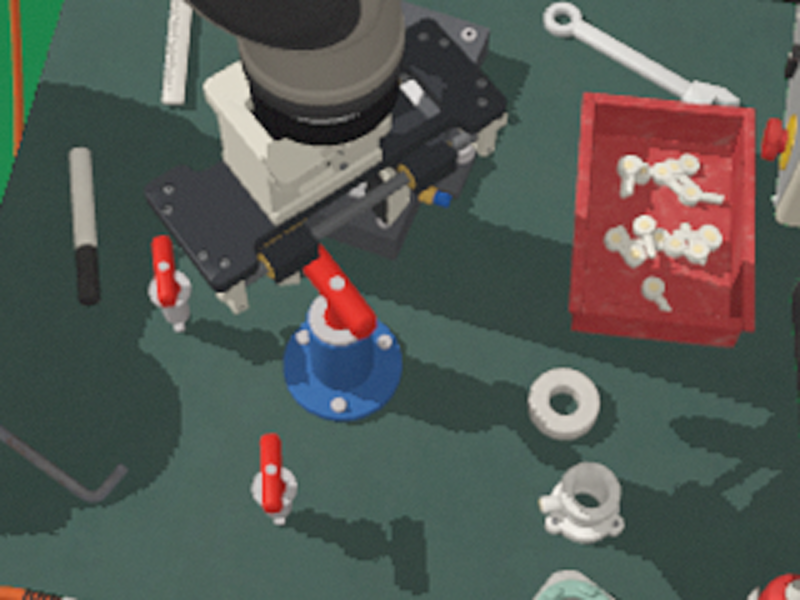

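The side crop shows the gripper above the key with the jaws opening across the bar (bar at about (340,290) in the crop). Next I descend and grip.

```bash
python3 -m pendant '[[[0,2,0,0,0,0,6],[0,4,0,0,0,0,6],[0,6,0,0,0,0,6],[0,7.5,0,0,0,0,6],[0,8.6,0,0,0,0,6],[0,8.6,0,0,0,0,6],[0,8.6,0,0,0,0,6],[0,8.6,0,0,0,0,1],[0,8.6,0,0,0,0,1],[0,8.6,0,0,0,0,1],[0,8.6,0,0,0,0,1],[0,8.6,0,0,0,0,1],[0,8.6,0,0,0,0,1],[0,8.6,0,0,0,0,1],[0,8.6,0,0,0,0,1],[0,8.6,0,0,0,0,1],[0,8.6,0,0,0,0,1],[0,8.6,0,0,0,0,1]]]' 40
```

```text
time: 3.65
tool_pos: [0.4967, 0.009, 0.1042]
tool_rot: [-1.571, -0.0, -0.794]
contact_force: [0.3, 0.1, 1.2]
opening: 0.0176
```

```bash
python3 -m pendant '[[[0,-0.5,0,0,0,0,1],[0,-1.5,0,0,0,0,1],[0,-2.5,0,0,0,0,1],[0,-3.5,0,0,0,0,1],[0,-4.5,0,0,0,0,1],[0,-5.5,0,0,0,0,1],[0,-6.5,0,0,0,0,1],[0,-7.5,0,0,0,0,1],[0,-8.5,0,0,0,0,1],[0,-9.5,0,0,0,0,1],[0,-10.5,0,0,0,0,1],[0,-11,0,0,0,0,1],[0,-11,0,0,0,0,1],[0,-11,0,0,0,0,1],[0,-11,0,0,0,0,1]]]'
python3 go.py .4762 .2125 .214 -13.1
python3 - <<'E'
from h import *
cv2.imwrite('pics/s3.png',cv2.resize(grab('side')['image'][150:390,170:490,::-1],(800,600),interpolation=cv2.INTER_CUBIC))
E
```

```text
time: 5.15
tool_pos: [0.4964, 0.009, 0.2136]
tool_rot: [-1.571, 0.001, -0.794]
contact_force: [-1.0, -0.4, -2.4]
opening: 0.0178
shift cm [-15.92  -0.03  12.83] rotvec [ 0.    -0.565 -0.001]
```

View pics/s3.png

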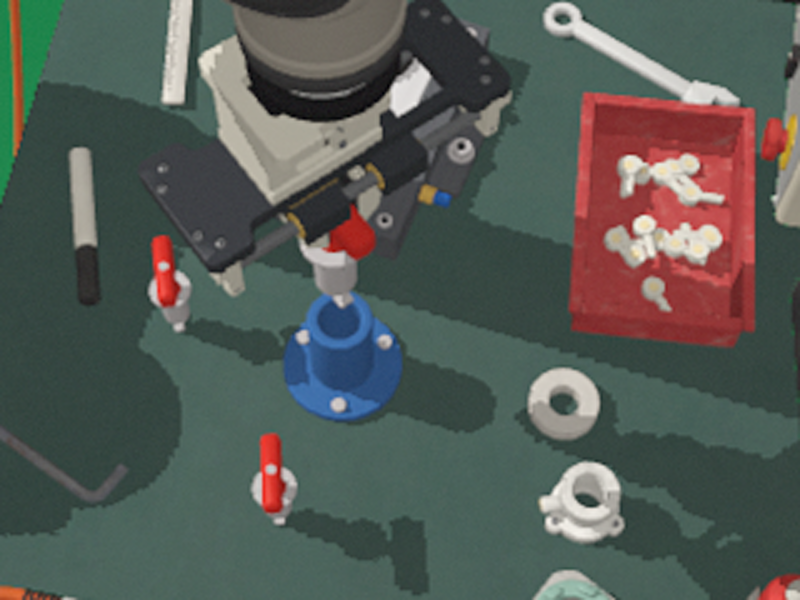

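The key is out of the holder and upright, its foot at crop (343,300), above the rim at (340,318). Next I move over the slot.

```bash
python3 -m pendant '[[[-0.8,0,0.6,0,-0.05,0,1],[-2.4,0,1.9,0,-0.1,0,1],[-4,0,3.2,0,-0.2,0,1],[-5.6,0,4.5,0,-0.3,0,1],[-7.2,0,5.8,0,-0.4,0,1],[-8.8,0,7.1,0,-0.5,0,1],[-10.4,0,8.4,0,-0.565,0,1],[-12,0,9.7,0,-0.565,0,1],[-13.6,0,11,0,-0.565,0,1],[-14.8,0,12,0,-0.565,0,1],[-15.6,0,12.6,0,-0.565,0,1],[-15.92,0,12.83,0,-0.565,0,1],[-15.92,3,12.83,0,-0.565,0,1],[-15.92,5.5,12.83,0,-0.565,0,1],[-15.92,6.6,12.83,0,-0.565,0,1],[-15.92,6.6,12.83,0,-0.565,0,1],[-15.92,6.6,12.83,0,-0.565,0,1],[-15.92,6.6,12.83,0,-0.565,0,1],[-15.92,6.6,12.83,0,-0.565,0,1]]]'
python3 go.py .4762 .2125 .148 -13.1
python3 - <<'E'
from h import *
a=cv2.resize(grab('side')['image'][130:270,230:400,::-1],(680,560),interpolation=cv2.INTER_CUBIC)
cv2.imwrite('pics/s4.png',a)
b=grab('top')
E
```

```text
time: 7.1
tool_pos: [0.4772, 0.2126, 0.1492]
tool_rot: [-1.57, -0.002, -0.229]
contact_force: [0.3, -0.6, -2.9]
opening: 0.0181
shift cm [-0.09  0.12 -0.03] rotvec [-0.001 -0.     0.002]
```

View pics/s4.png

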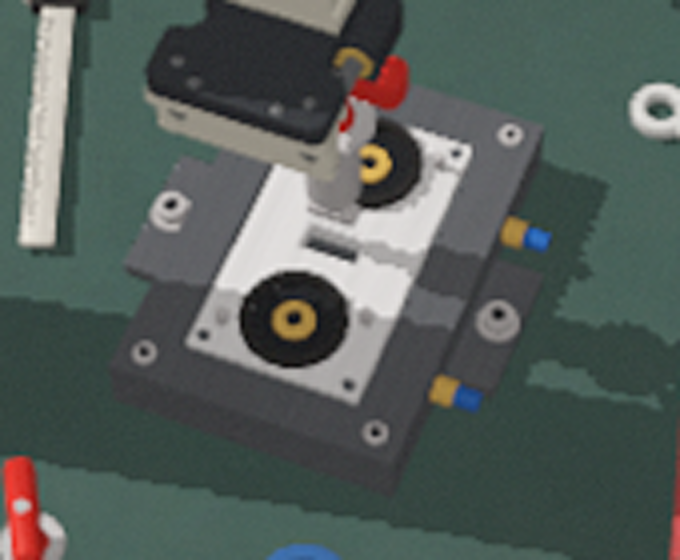

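Run:
```python
from h import *
d=load('side');s=status.observe();t=s['tool_pos']
def corners(c,yaw,a,b,z):
    R=np.array([[np.cos(yaw),-np.sin(yaw)],[np.sin(yaw),np.cos(yaw)]])
    return [np.append(c+R@np.array([i*a/2,j*b/2]),z) for i,j in((-1,-1),(1,-1),(1,1),(-1,1))]
K=10;x0,y0=285,160
im=cv2.resize(d['image'][y0:y0+56,x0:x0+76,::-1],None,fx=K,fy=K,interpolation=cv2.INTER_CUBIC)
def px(p):u,v=proj(d,p);return (int((u-x0+.5)*K),int((v-y0+.5)*K))
yaw=np.radians(-13.1);sl=np.array([.475,.2107])
cv2.polylines(im,[np.array([px(p) for p in corners(sl,yaw,.028,.014,.032)])],True,(0,0,255),1)
zb=t[2]+.0178-.114
k=t[:2]+(sl-[.4762,.2125]) # side-camera frame guess of the axis
cv2.polylines(im,[np.array([px(p) for p in corners(k,s['tool_rot'][2],.020,.007,zb)])],True,(0,255,0),1)
cv2.polylines(im,[np.array([px(p) for p in corners(k,s['tool_rot'][2],.024,.010,zb+.003)])],True,(0,255,255),1)
for z in(zb+.022,):
  cv2.polylines(im,[np.array([px(np.append(k+.013*np.array([np.cos(a),np.sin(a)]),z)) for a in np.linspace(0,6.28,40)])],True,(255,0,255),1)
cv2.imwrite('pics/s5.png',im);print(t,zb)
# body left/right edges via gradient, vs prediction at mid body
for row in(172,174,176,178): print(row,d['image'][row,296:330].mean(-1).round().astype(int).tolist())
```

```text
[0.47688217 0.21254009 0.14885336] 0.05265336267065289
172 [86, 99, 188, 227, 216, 209, 200, 178, 149, 139, 136, 136, 143, 143, 144, 143, 139, 129, 127, 124, 122, 119, 117, 119, 142, 155, 148, 154, 161, 162, 142, 82, 32, 41]
174 [100, 188, 228, 222, 220, 219, 218, 221, 224, 217, 185, 147, 143, 140, 141, 144, 144, 134, 124, 124, 124, 120, 117, 117, 134, 151, 157, 152, 129, 95, 53, 33, 41, 38]
176 [187, 227, 222, 219, 217, 217, 220, 220, 223, 220, 192, 149, 140, 131, 129, 126, 121, 123, 126, 124, 125, 121, 120, 108, 77, 32, 36, 37, 38, 38, 37, 41, 41, 45]
178 [227, 221, 219, 217, 217, 220, 221, 221, 223, 222, 204, 147, 142, 134, 128, 126, 123, 124, 125, 125, 123, 119, 121, 105, 55, 39, 42, 41, 42, 43, 47, 44, 46, 45]
```

View pics/s5.png

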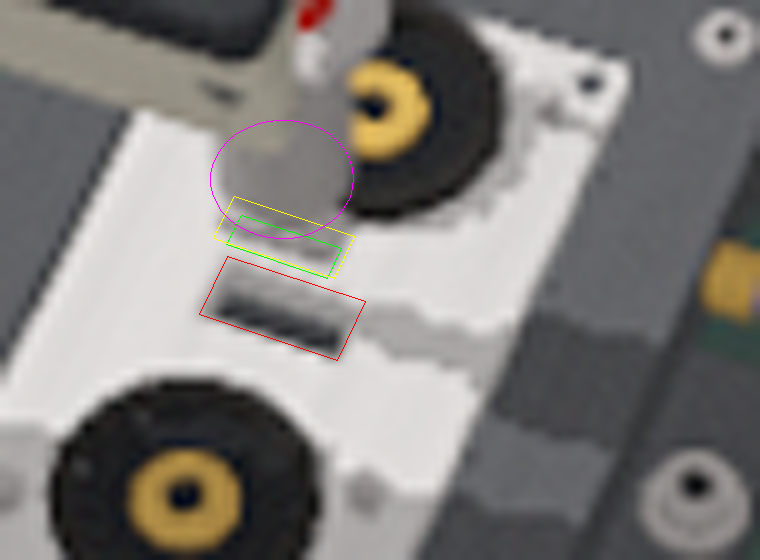

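The side crop shows the body and foot at zoomed (285,180)–(285,240) and the slot at (283,308). The key axis matches the prediction to about 0.3 mm in columns. The foot appears 1–2 mm too far in +y. I'll correct a little, go down to just above the plate and look again.

```bash
python3 -m pendant '[[[-0.05,0.4,-0.05,0,0,0,1],[-0.08,0.8,-0.1,0,0,0,1],[-0.08,1.2,-0.1,0,0,0,1],[-0.08,1.5,-0.1,0,0,0,1],[-0.08,1.5,-0.1,0,0,0,1],[-0.08,1.5,-0.1,0,0,0,1],[-0.08,1.5,-0.1,0,0,0,1]]]'
cat > look.py <<'E'
from h import *; import sys
d=grab('side');s=status.observe();t=s['tool_pos']
def corners(c,yaw,a,b,z):
    R=np.array([[np.cos(yaw),-np.sin(yaw)],[np.sin(yaw),np.cos(yaw)]])
    return [np.append(c+R@np.array([i*a/2,j*b/2]),z) for i,j in((-1,-1),(1,-1),(1,1),(-1,1))]
K=10;x0,y0=285,160
im=cv2.resize(d['image'][y0:y0+56,x0:x0+76,::-1],None,fx=K,fy=K,interpolation=cv2.INTER_CUBIC);raw=im.copy()
def px(p):u,v=proj(d,p);return (int((u-x0+.5)*K),int((v-y0+.5)*K))
yaw=np.radians(-13.1);sl=np.array([.475,.2107])
cv2.polylines(im,[np.array([px(p) for p in corners(sl,yaw,.028,.014,.032)])],True,(0,0,255),1)
zb=t[2]+.0178-.114;k=t[:2]+(sl-[.4762,.2125])
cv2.polylines(im,[np.array([px(p) for p in corners(k,s['tool_rot'][2],.024,.010,zb+.003)])],True,(0,255,255),1)
cv2.imwrite(sys.argv[1],np.hstack([cv2.resize(x[:, :560],None,fx=.7,fy=.7) for x in(im,raw)]));print(t,zb)
E
python3 look.py pics/s6.png
```

```text
time: 7.9
tool_pos: [0.4756, 0.2117, 0.1332]
tool_rot: [-1.571, -0.0, -0.229]
contact_force: [0.0, 1.2, -1.4]
opening: 0.0182
[0.47564853 0.2117287  0.13327923] 0.03707923419780702
```

View pics/s6.png

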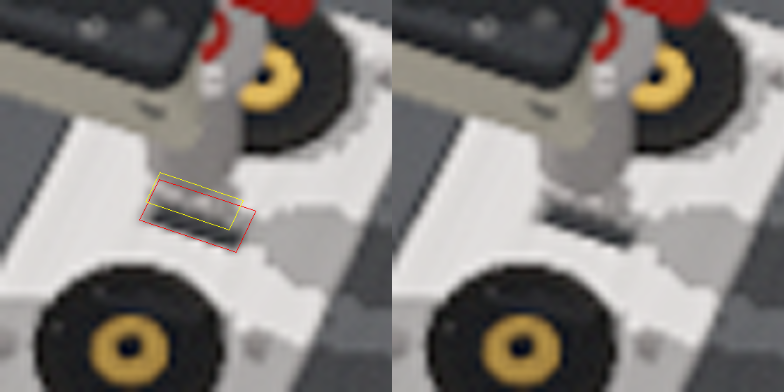

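Run:
```python
from h import *
from scipy.optimize import least_squares
d=load('side');P=pts(d);t=status.observe()['tool_pos']
pred=t[:2]+np.array([.475,.2107])-[.4762,.2125]
q=P.reshape(-1,3)
m=(np.hypot(*(q[:,:2]-pred).T)<.02)&(q[:,2]>.063)&(q[:,2]<.095)
q=q[m]; print(len(q),'pred',pred.round(4))
f=lambda c:np.hypot(q[:,0]-c[0],q[:,1]-c[1])-.013
print(least_squares(f,pred,loss='soft_l1',f_scale=.001).x.round(4), np.median(abs(f(pred))))
w=np.hypot(*(P.reshape(-1,3)[:,:2]-pred).T)<.05
z=P.reshape(-1,3)[w][:,2];z=z[abs(z-.032)<.005];print('plate z',np.median(z))
# slot outline at half brightness from initial picture is gone; redo with current insert outline
```

```text
103 pred [0.4744 0.2099]
[0.4743 0.2124] 0.0019456715241597759
plate z 0.032477072172607424
```

Direct circle fit on the body puts the key about 1.7 mm too far in +y, and the other estimate says about 0.3 mm too near. I'll take half the correction, since the lead-in allows ±3.5 mm, and descend slowly while watching the force.

```bash
python3 -m pendant '[[[0.06,0,-0.09,0,0,0,1],[0.06,0.15,-0.09,0,0,0,1],[0.06,0.3,-0.09,0,0,0,1],[0.06,0.45,-0.09,0,0,0,1],[0.06,0.6,-0.09,0,0,0,1],[0.06,0.7,-0.09,0,0,0,1],[0.06,0.8,-0.09,0,0,0,1],[0.06,0.8,-0.09,0,0,0,1],[0.06,0.8,-0.09,0,0,0,1]]]'
```

```text
time: 8.85
tool_pos: [0.4759, 0.2107, 0.1251]
tool_rot: [-1.571, -0.0, -0.229]
contact_force: [0.0, -0.7, -2.6]
opening: 0.0176
```

The lead-in has entered without contact, so I continue.

```bash
python3 -m pendant '[[[0,0.15,0,0,0,0,1],[0,0.3,0,0,0,0,1],[0,0.45,0,0,0,0,1],[0,0.6,0,0,0,0,1],[0,0.75,0,0,0,0,1],[0,0.75,0,0,0,0,1],[0,0.75,0,0,0,0,1]]]'; python3 -c "
from h import *
print(status.observe()['contact_force'],status.observe()['torque'])"
```

```text
time: 9.55
tool_pos: [0.4759, 0.2106, 0.1176]
tool_rot: [-1.571, 0.0, -0.229]
contact_force: [-0.8, 0.7, -1.8]
opening: 0.0176
[-0.78054816  0.70487499 -1.78304137] [-0.00485685  0.01081942 -0.00277448]
```

```bash
python3 -m pendant '[[[0,0.15,0,0,0,0,1],[0,0.3,0,0,0,0,1],[0,0.45,0,0,0,0,1],[0,0.6,0,0,0,0,1],[0,0.75,0,0,0,0,1],[0,0.9,0,0,0,0,1],[0,1.0,0,0,0,0,1],[0,1.05,0,0,0,0,1],[0,1.1,0,0,0,0,1],[0,1.1,0,0,0,0,1],[0,1.1,0,0,0,0,1]]]'; python3 look.py pics/s7.png;python3 -c "
from h import *
print(status.observe()['contact_force'],status.observe()['torque'])"
```

```text
time: 10.65
tool_pos: [0.4759, 0.2107, 0.1067]
tool_rot: [-1.571, -0.0, -0.229]
contact_force: [-0.4, 0.3, -2.1]
opening: 0.0178
[0.47593723 0.21070236 0.10670535] 0.010505347048220398
[ 0.11598871  0.18932973 -2.76125816] [-0.02057481 -0.01859327  0.01644173]
```

View pics/s7.png

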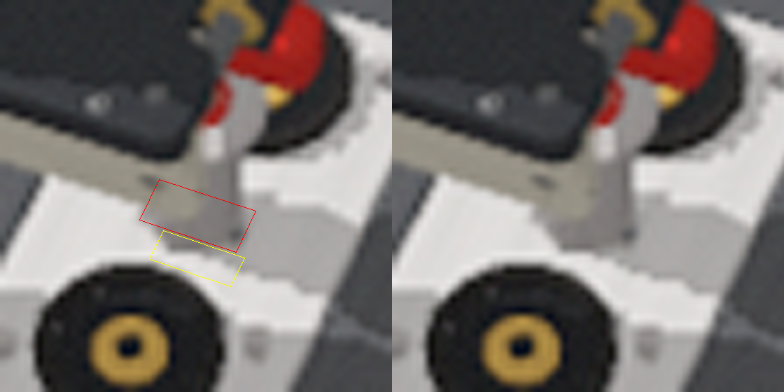

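The foot is through. The shoulder sits at the plate surface (about (195,245)) and covers the slot, with no contact force yet. I'll feel for the plate gently.

```bash
python3 -m pendant '[[[0,0.02,0,0,0,0,1],[0,0.03,0,0,0,0,1],[0,0.04,0,0,0,0,1],[0,0.04,0,0,0,0,1]]]'; python3 -c "
from h import *
print(status.observe()['contact_force'])"; python3 -m pendant '[[[0,0.02,0,0,0,0,1],[0,0.04,0,0,0,0,1],[0,0.04,0,0,0,0,1]]]';  python3 -c "
from h import *
print(status.observe()['contact_force'])"
```

```text
time: 11.1
tool_pos: [0.4759, 0.2107, 0.1062]
tool_rot: [-1.571, 0.0, -0.229]
contact_force: [0.3, -0.6, -1.4]
opening: 0.0178
[ 0.29795959 -0.63273592 -1.3747498 ]
time: 11.4
tool_pos: [0.476, 0.2107, 0.1061]
tool_rot: [-1.571, -0.0, -0.229]
contact_force: [0.0, 0.3, 2.0]
opening: 0.0177
[0.01629683 0.32024499 1.98700336]
```

Contact is at TCP z ≈ 0.106, as predicted. I'll back off 0.7 mm and turn a quarter clockwise.

```bash
python3 -m pendant '[[[0,-0.07,0,0,0,0,1],[0,-0.07,0,0,0.1,0,1],[0,-0.07,0,0,0.2,0,1],[0,-0.07,0,0,0.3,0,1],[0,-0.07,0,0,0.4,0,1],[0,-0.07,0,0,0.5,0,1],[0,-0.07,0,0,0.6,0,1],[0,-0.07,0,0,0.7,0,1],[0,-0.07,0,0,0.8,0,1],[0,-0.07,0,0,0.9,0,1],[0,-0.07,0,0,1.0,0,1],[0,-0.07,0,0,1.1,0,1],[0,-0.07,0,0,1.2,0,1],[0,-0.07,0,0,1.3,0,1],[0,-0.07,0,0,1.4,0,1],[0,-0.07,0,0,1.5,0,1],[0,-0.07,0,0,1.57,0,1],[0,-0.07,0,0,1.57,0,1],[0,-0.07,0,0,1.57,0,1],[0,-0.07,0,0,1.57,0,1]]]';  python3 -c "
from h import *
print(status.observe()['contact_force'],status.observe()['torque'])"
```

```text
time: 13.4
tool_pos: [0.4759, 0.2107, 0.1064]
tool_rot: [-1.571, 0.0, -1.797]
contact_force: [0.2, 0.4, -1.9]
opening: 0.0177
[ 0.22894197  0.38445853 -1.91269679] [-0.06560946  0.0789153  -0.04832272]
```

```bash
python3 -m pendant '[[[0,-0.05,0,0,0,0,1],[0,-0.1,0,0,0,0,1],[0,-0.15,0,0,0,0,1],[0,-0.2,0,0,0,0,1],[0,-0.25,0,0,0,0,1],[0,-0.3,0,0,0,0,1],[0,-0.4,0,0,0,0,1],[0,-0.5,0,0,0,0,1],[0,-0.6,0,0,0,0,1],[0,-0.7,0,0,0,0,1],[0,-0.7,0,0,0,0,1],[0,-0.7,0,0,0,0,1]]]' 50;  python3 - <<'E'
from h import *
s=status.observe();print(s['contact_force'],s['torque'])
d=grab('side');cv2.imwrite('pics/s8.png',cv2.resize(d['image'][120:270,220:420,::-1],(800,600),interpolation=cv2.INTER_CUBIC))
E
```

```text
time: 14.6
tool_pos: [0.4759, 0.2107, 0.1136]
tool_rot: [-1.571, 0.0, -1.799]
contact_force: [-0.2, -0.8, -6.7]
opening: 0.0171
[-0.15681385 -0.84931758 -6.69538387] [-0.12506733  0.06669219 -0.00838643]
```

View pics/s8.png

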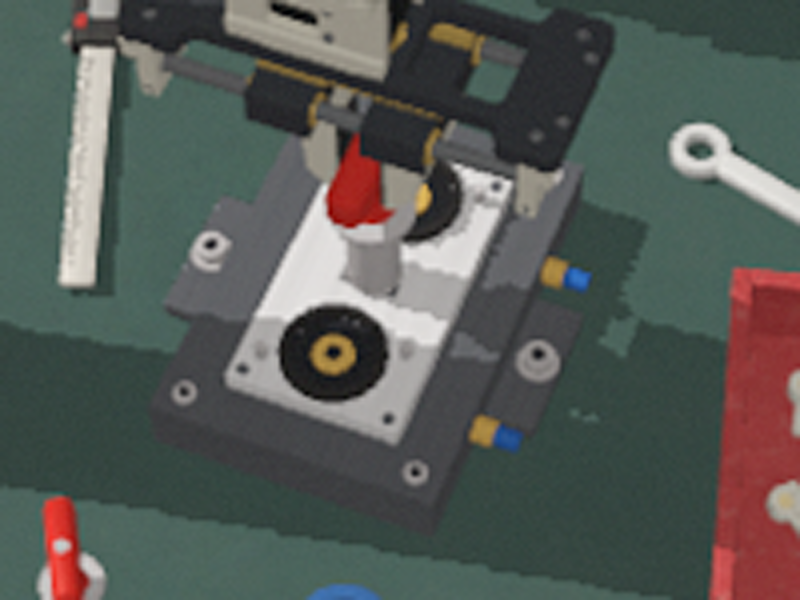

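The insert (centre (370,300) in the crop) is up and level, its near edge proud of the fixture, and the load rose about 4.5 N. I continue upward.

```bash
python3 -m pendant '[[[0,-0.2,0,0,0,0,1],[0,-0.5,0,0,0,0,1],[0,-0.9,0,0,0,0,1],[0,-1.3,0,0,0,0,1],[0,-1.7,0,0,0,0,1],[0,-2.2,0,0,0,0,1],[0,-2.7,0,0,0,0,1],[0,-3.2,0,0,0,0,1],[0,-3.7,0,0,0,0,1],[0,-4.2,0,0,0,0,1],[0,-4.7,0,0,0,0,1],[0,-5.2,0,0,0,0,1],[0,-5.7,0,0,0,0,1],[0,-6.2,0,0,0,0,1],[0,-6.7,0,0,0,0,1],[0,-7.2,0,0,0,0,1],[0,-7.7,0,0,0,0,1],[0,-8,0,0,0,0,1],[0,-8.2,0,0,0,0,1],[0,-8.3,0,0,0,0,1]]]'
python3 -m pendant '[[[0,0,0,0,0,0,1],[0,0,0,0,0,0,1],[0,0,0,0,0,0,1],[0,0,0,0,0,0,1],[0,0,0,0,0,0,1],[0,0,0,0,0,0,1],[0,0,0,0,0,0,1],[0,0,0,0,0,0,1],[0,0,0,0,0,0,1],[0,0,0,0,0,0,1]]]'
python3 - <<'E'
from h import *
s=status.observe();print(s['contact_force'],s['torque'])
d=grab('side');P=pts(d);im=d['image'].astype(int)
w=(abs(P[...,2]-.115)<.03)&(im.min(-1)>150)&(abs(P[...,0]-.476)<.1)&(abs(P[...,1]-.21)<.11)
q=P[w]
for _ in range(4):
    A=np.c_[q[:,:2]-[.476,.211],np.ones(len(q))];c=np.linalg.lstsq(A,q[:,2],rcond=None)[0];r=q[:,2]-A@c;q=q[abs(r)<.003]
print('plane slopes,z',c.round(4),len(q),'extent mean',q.mean(0).round(3))
from m import rect
rect(w&(abs(P[...,2]-c[2])<.006),d,c[2],'insert')
cv2.imwrite('pics/s9.png',cv2.resize(d['image'][90:270,220:460,::-1],(800,600),interpolation=cv2.INTER_CUBIC))
E
```

```text
time: 16.65
tool_pos: [0.4759, 0.2107, 0.1967]
tool_rot: [-1.571, 0.0, -1.799]
contact_force: [-0.3, -0.6, -6.0]
opening: 0.0178
time: 17.65
tool_pos: [0.4759, 0.2107, 0.1965]
tool_rot: [-1.571, 0.0, -1.799]
contact_force: [-0.7, -0.0, -6.6]
opening: 0.0179
[-0.73680027 -0.01975711 -6.59252996] [-0.18396279  0.05456642 -0.00869098]
plane slopes,z [0.004  0.0012 0.1206] 1510 extent mean [0.478 0.198 0.121]
insert px [312. 169.] n 1655 world 0.4751 0.2095 size 154 84 long axis deg 76.5
```

View pics/s9.png

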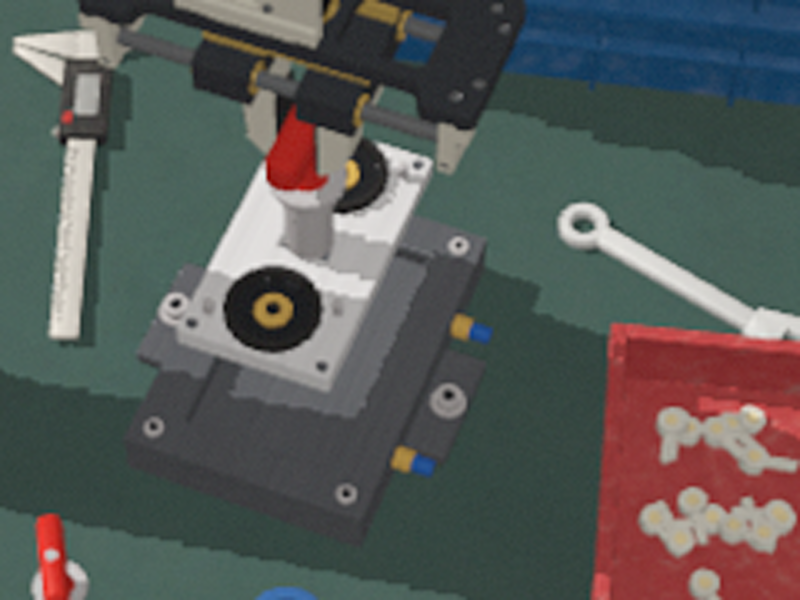

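The insert hangs level (slope about 0.004 rad) with its top at z = 0.1206, giving about 77 mm of air. It is within 2 mm of the pocket's centre and steady, so I'm handing in.

```bash
python3 -c "
from cell import robot
print(robot.hand_in())"
```

```text
the job is handed in; nothing more can be done
None
```

The insert is out of the fixture and hanging level on the key, straight above its pocket. I handed the job in at about 17.7 s; the hand-in gives no verdict.

I gripped the 70 mm red key, drew it 11 cm straight up out of its holder, and put its foot through the slot. The shoulder touched the plate at the expected height. I then backed off 0.7 mm, made the quarter turn (−90°) and lifted about 9 cm.

**Last checks, from the side camera and the robot state:**
- **Level:** the insert plane slopes about 0.004 rad.
- **Height:** its top is at z ≈ 0.121 m, so there is about 77 mm of air above the fixture.
- **Position:** it is within about 2 mm of the pocket's centre.
- **Load:** the wrist carries about 4 N more than the key alone, which fits the insert's weight.
- **Steadiness:** over a 1 s hold the tool position changed by only 0.2 mm.
- **Bystanders:** no move went near the loose parts. I did not measure their positions again at the end.

**Disagreements:**
- **Key and slot position:** the two cameras differed by 2–4 mm in y, on both the key and the insert. A direct check above the slot put the key about 1.7 mm off, so I corrected by about half that. The foot went in without contact.
- **Insert length:** the last outline read 154 mm against the true 150 mm, which I put down to blur in the mask.

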